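# Hang the work lamp on the boom over the grained sample board

## Robot

A 6-joint arm with a two-finger parallel gripper is mounted at the origin on the work surface. World frame = base frame: x ahead of the robot, y to its left, z up, the work surface at z = 0. Lengths are in m, angles in rad, forces in N, time in s.
With the tool pointing down it reaches from about 0.325 to 0.85 m from the base axis. Payload 15.5 kg.
Tool frame: the origin (TCP) lies on the centre line of the jaws, within the pads' length; the fingertips stand finger_overhang ahead of it and the grasp point (between the pads) lies 11 mm behind it (finger_overhang is the distance from the TCP to the fingertips, in m); z points along the fingers, y is the line along which they close (so a half turn about z gives the same grasp; the last joint's range is limited). The gripper opens to 91 mm and grips with 3 to 60 N. Pads are 32 mm wide; open, the fingers measure 118 mm over their backs; the gripper's body (76 mm by 178 mm) begins 60 mm behind the grasp point.
Start: joints at [-1.266, 0.494, 1.345, -0, 1.302, -0.096], TCP at [0.244, -0.575, 0.186] pointing down, gripper open.
Joint ranges: [-2.91, 2.91], [-0.82, 2.16], [0.22, 2.67], [-1.22, 4.37], [0.12, 2.79], [-3.08, 3.08]. Speed limits (rad/s): [1.89, 1.89, 2.57, 3.01, 3.01, 3.01].

## Interface

Orientations are given as [roll, pitch, yaw] about the fixed x, y, z axes, in that order (R = Rz(yaw) Ry(pitch) Rx(roll)).
In Python, from station import read_state, snapshot, camera_params, sign_off, find_in, finger_overhang gives the robot as it stands. The module is installed in compiled form; this text tells all that it offers.
- The arm moves only by the tool move_arm, never from a script. Its argument "series" is a list that holds one entry, the list of rows, each a list of 7 numbers: the shift along the tool's x, y, z in cm, then the turn, a rotation vector about the tool's x, y, z in degrees, then the opening in per cent of the stroke, from 0 (shut) to 100 (fully open). In form: [[[x, y, z, ax, ay, az, hand], ...]]. A call has exactly 10 rows; each row is the pose to reach, as a shift and turn from the pose commanded when the call began, along the tool's axes at that moment; what a row does not reach only later rows make up. A row lasts 1/10 s, in which the tool goes at most 50 mm and 8.59 degrees, less where a joint would pass 70% of its speed; a pose out of reach is approached as far as the arm can. A call with a gripper value outside its range is refused whole. The fingers move at their own pace and stop on an object; "force" is the grip in N (left out, the last holds). Time passes only in rows, so rows that repeat a pose let the fingers close, or fill a call up. It gives the time, the measured TCP pose, the force, the opening and the grip force at its end, in the units of the state.
- read_state(): the state, without advancing time (a new reading comes with each control period).
- snapshot(name): name is "scene" or "top" or "wrist"; returns the picture (384x512x3 uint8, red, green, blue); there is no depth.
- camera_params(name): a dict with "fx", "fy", "cx", "cy" (pixels), "world_to_cam" (4x4, takes a point from world to camera coordinates). Camera axes: x right, y down, z forward; pixel columns grow to the right and rows downward; lengths in m; the calibration is good to about 2 mm. A picture is of the moment at which its call begins: read the wrist's pose just before it. camera_params takes no time and is no camera call; for the wrist camera it gives the pose at the moment of the call.
- sign_off(): hands the job in; it is judged then, once.
Trained networks look in the newest picture that a camera, given by its name, has taken for a name from the list of things; names that differ only in an ending like _2 or _b are one class to them, and where a whole thing is asked for, a point or a joint stands for the part that bears it (a point fixed in the world has none). Each returns a list of dicts, best first, with "confidence" (0 to 1); they miss things now and then, are a little off and sometimes report something else, mostly with a low value. They report only what shows in the picture. A call takes as long as a camera call. They do not tell look-alikes from the thing itself.
- find_in(thing, camera): "box" ([left, top, width, height] in pixels, round what is visible of it).
The state is a dict: "t": time; "qpos": joint angles; "qd": joint speeds; "tau": joint torques, N m; "position": TCP position; "orientation": TCP orientation; "ft_force": force on the tool from outside, world axes, zero at the start; "wrist_torque": the same for the moment, N m; "grip_width": finger opening in m; "finger_force": force on a finger pad.
Only numpy, scipy, OpenCV 4.12 (cv2) and the standard library are available. Lean on these libraries where they do the work, as an engineer would, in place of code of your own. Each camera call takes 0.05 s, during which the arm holds its last target. There are 200 camera calls.

## Task

Hang the work lamp on the bench boom over the middle of the grained board: lift it by its grip block and push the mouth of its hook clamp squarely onto the tube, feeling your way and without forcing it, until the sprung latch snaps shut behind the tube. Then pull the lamp gently straight back to make sure the latch really holds, and leave it hanging still on the tube. Leave the board and the things around it where they are.

Things in the scene. Friction and masses are not known exactly. Their poses are not given: they have to be found in the camera images.
- lamp: loose work lamp, about 0.5 to 0.9 kg, standing upright on the bench: round grey head 113 mm across and 71 mm high with an aluminium C-shaped hook clamp 22 mm wide on top and a black ribbed grip block above that; 180 mm high in all. Origin at the centre of its underside; z up through head, hook and grip; the hook's mouth faces the lamp's own +x; its y axis must lie along the tube.
- lamp_grip (a point): the point to grip: 160 mm above the lamp's underside, inside the grip block, which is 24 mm (lamp x) by 22 mm (lamp y) and reaches from 136 to 180 mm above the underside. Below it the hook's top arm reaches 30 mm to -x and its upturned lip 35 mm to +x of the lamp's axis, up to 144 mm above the underside: keep fingertips above that there. Axes as the lamp's.
- lamp_seat (a point): where the tube's axis lies when the hook is home: on the lamp's axis, 112 mm above its underside, 48 mm below the grip point. The mouth is a level slot 27 mm high for the 25 mm tube, open to lamp +x (lip flaring upward; lower nose ends 41 mm in front). Its back wall is 14 mm behind this point, with a springy rubber pad on it that meets the tube 3 mm before home and must be squeezed.
- latch: steel latch finger, 26 by 8 mm, between the hook's lower cheeks. Origin at its pivot, 34 mm in front (lamp +x) of the seat point and 21 mm below it; shut, it slants up and back at 52 degrees and bars the mouth. Once it has shut, the rubber pad pushes the tube back towards it, to about 3 to 4 mm in front of the seat point; from inside it cannot be pushed open.
- latch_hinge (a joint): angle of the latch: 0 shut, growing to about 0.7 as the entering tube folds it down against its light spring (2 to 6 N of push), then falling slowly to about 0.4. It snaps back to 0 only when the tube is squeezed against the rubber pad to within about 1 mm of the seat point, which takes a push of some 10 to 17 N.
- boom: bare aluminium tube, 25 mm across, level, 250 mm above the bench, cantilevered from a post 290 mm high. Origin on the post's axis at the height of the tube's axis; the tube runs along its own -y. It springs about the post: at the board's middle it gives 2 to 10 mm under 12 N sideways, much more when far from the post. Contact forces adding up to more than 25 N from the hook dent it.
- boom_end (a point): point on the tube's axis near its free end, 450 mm from the post's axis.
- board: varnished dark wood-grained sample board, 300 by 200 by 12 mm, lying on the bench under the boom, its 300 mm length across the tube. Origin at the centre of its underside, which lies right below the tube's axis.
- tin: closed varnish tin, 75 mm across, 80 mm high; origin at the centre of its underside. Not to be moved.
- jar: amber glass jar, 68 mm across, 85 mm high; origin at the centre of its underside. Not to be moved.
- brush: flat brush lying on the bench, about 190 mm long, 60 mm wide, 14 mm high; origin under its ferrule, bristles to its +x. Not to be moved.
There are look-alikes about, which are no part of the job. Several things have the shape of the lamp; the one meant has the colours described above.

How it is judged:
By the outcome, as a careful person would: the job done as asked, in the order asked, and still so for the second after the job is handed in, with the robot touching nothing.
It also fails if it takes over 72 s, if anything falls off the work surface, if the arm or the gripper's body presses on something with over 40 N, if the wrist force passes 120 N, or if a joint passes its speed limit or range.

## Working session

There is one attempt and no reset: what is moved stays moved. The work goes in short steps, Python scripts to look and compute and a tool call to move; the robot and the scene stay as the last step left them, time stands still between calls to the robot, and variables do not carry over. Pictures are saved under pics/ and viewed, at most 10 in all, crops included, and the job is handed in when it is done.

Besides the shell and the picture viewer there is one more tool, called after ">>>" in YAML: its name, and indented under it one key for each argument. move_arm: Moves the arm, as the interface text tells. Its arguments: {"type":"object","properties":{"series":{"type":"array","items":{"type":"array","items":{"type":"array","items":{"type":"number"}}}},"force":{"type":"number"}},"required":["series"]}

```bash
mkdir -p pics
cat > h.py <<'E'
import numpy as np, cv2
from station import *
def save(cam,n):
    im=snapshot(cam); cv2.imwrite(f'pics/{n}.png',im[:,:,::-1]); return im
def ray(cam,u,v,P=None):
    P=P or camera_params(cam); T=np.array(P['world_to_cam']); R=T[:3,:3]; c=-R.T@T[:3,3]
    return c,R.T@np.array([(u-P['cx'])/P['fx'],(v-P['cy'])/P['fy'],1])
def atz(cam,u,v,z,P=None):
    c,d=ray(cam,u,v,P); return c+d*(z-c[2])/d[2]
def proj(cam,p,P=None):
    P=P or camera_params(cam); T=np.array(P['world_to_cam']); q=T[:3,:3]@np.array(p)+T[:3,3]
    return np.array([P['fx']*q[0]/q[2]+P['cx'],P['fy']*q[1]/q[2]+P['cy']])
E
python3 - <<'E'
from h import *
np.set_printoptions(precision=3,suppress=True)
a=save('scene','scene0');b=save('top','top0')
cv2.imwrite('pics/both0.png',cv2.resize(np.hstack([a,b])[:,:,::-1],(800,300)))
for c in('scene','top'):
    for t in('lamp','lamp_grip','boom','board','tin','jar','brush','latch'):
        print(c,t,[(np.round(d['box']).tolist(),round(d['confidence'],2)) for d in find_in(t,c)][:5])
    o,d=ray(c,256,192);print(o,d)
s=read_state();print(s,finger_overhang)
E
```

```text
scene lamp [([271.0, 126.0, 31.0, 56.0], 0.96), ([196.0, 127.0, 27.0, 48.0], 0.92), ([158.0, 171.0, 40.0, 65.0], 0.89), ([204.0, 141.0, 35.0, 66.0], 0.7)]
scene lamp_grip [([200.0, 128.0, 26.0, 50.0], 0.72), ([207.0, 144.0, 33.0, 60.0], 0.67), ([161.0, 169.0, 37.0, 66.0], 0.63), ([272.0, 129.0, 32.0, 53.0], 0.63)]
scene boom [([246.0, 158.0, 123.0, 162.0], 0.6)]
scene board [([207.0, 243.0, 121.0, 82.0], 0.82), ([246.0, 156.0, 124.0, 168.0], 0.21)]
scene tin [([111.0, 200.0, 32.0, 40.0], 0.94)]
scene jar [([125.0, 223.0, 26.0, 38.0], 0.91)]
scene brush [([137.0, 178.0, 21.0, 23.0], 0.93)]
scene latch []
[0.888 0.674 0.698] [-0.429 -0.728 -0.535]
top lamp [([365.0, 200.0, 28.0, 30.0], 0.95), ([314.0, 190.0, 33.0, 20.0], 0.9), ([295.0, 140.0, 30.0, 32.0], 0.87)]
top lamp_grip [([318.0, 188.0, 27.0, 23.0], 0.91), ([298.0, 141.0, 26.0, 33.0], 0.78), ([366.0, 201.0, 27.0, 30.0], 0.69)]
top boom [([109.0, 154.0, 164.0, 42.0], 0.77)]
top board [([189.0, 150.0, 68.0, 83.0], 0.58)]
top tin [([310.0, 108.0, 24.0, 25.0], 0.7)]
top jar [([288.0, 114.0, 11.0, 21.0], 0.82)]
top brush [([346.0, 146.0, 50.0, 13.0], 0.96)]
top latch []
[ 0.268 -0.056  1.596] [ 0.14   0.012 -0.99 ]
{'t': 0.9, 'qpos': array([-1.266,  0.494,  1.346, -0.   ,  1.303, -0.096]), 'qd': array([-0.   , -0.001, -0.001,  0.001, -0.   , -0.   ]), 'tau': array([  0.004, -87.868, -38.225,   0.071,   0.044,  -0.   ]), 'position': array([ 0.244, -0.575,  0.186]), 'orientation': array([-3.142,  0.   ,  0.401]), 'ft_force': array([ 0.035, -0.337, -0.431]), 'wrist_torque': array([0.004, 0.035, 0.002]), 'finger_force': 0.0, 'grip_width': 0.09142178976825711} 0.008
```

View pics/scene0.png

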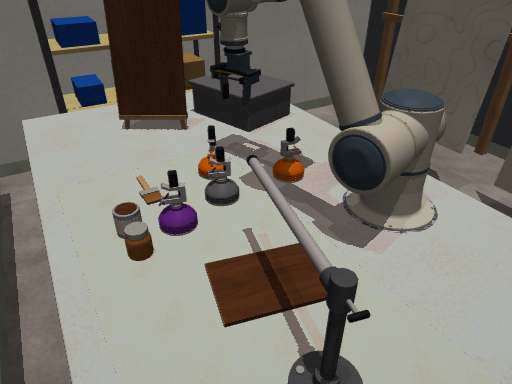

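View pics/top0.png

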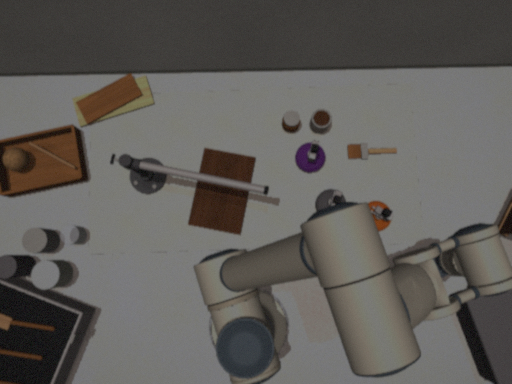

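The four lamp-shaped things in the scene view are orange (211,150), grey (221,180), purple (178,205) and orange (289,160). The one described is grey with a black grip at (221,180), which is top view (328,200). I'll check it in a crop and measure it.

Run:
```python
from h import *
np.set_printoptions(precision=3,suppress=True)
a=cv2.imread('pics/scene0.png');b=cv2.imread('pics/top0.png')
A=cv2.resize(a[135:215,190:255],(488,600),interpolation=cv2.INTER_CUBIC);B=cv2.resize(b[165:235,300:350],(312,437),interpolation=cv2.INTER_CUBIC)
B=np.vstack([B,np.zeros((163,312,3),np.uint8)])
cv2.imwrite('pics/crop0.png',np.hstack([A,B]))
print('lamp grip top', atz('scene',220,150,.18), 'head', atz('scene',222,190,.035), 'top', atz('top',328,200,.08))
print('post top',atz('top',125,160,.29), atz('scene',341,275,.29),'end',atz('top',265,190,.25),atz('scene',252,159,.25))
for q in [(204,149),(255,159),(240,234),(189,223)]: print('board',atz('top',*q,.012))
for n,q in dict(purple=(312,160),orange1=(378,216),tin=(321,121),jar=(291,122),brush=(370,152)).items(): print(n,atz('top',*q,.07 if n!='brush' else .01))
```

```text
lamp grip top [ 0.447 -0.29   0.18 ] head [ 0.446 -0.294  0.035] top [ 0.449 -0.294  0.08 ]
post top [0.56  0.371 0.29 ] [0.569 0.378 0.29 ] end [ 0.464 -0.068  0.25 ] [ 0.46  -0.074  0.25 ]
board [0.66  0.16  0.012]
board [ 0.618 -0.034  0.012]
board [0.335 0.025 0.012]
board [0.378 0.215 0.012]
purple [ 0.598 -0.243  0.07 ]
orange1 [ 0.39  -0.472  0.07 ]
tin [ 0.744 -0.281  0.07 ]
jar [ 0.742 -0.17   0.07 ]
brush [ 0.638 -0.471  0.01 ]
```

View pics/crop0.png

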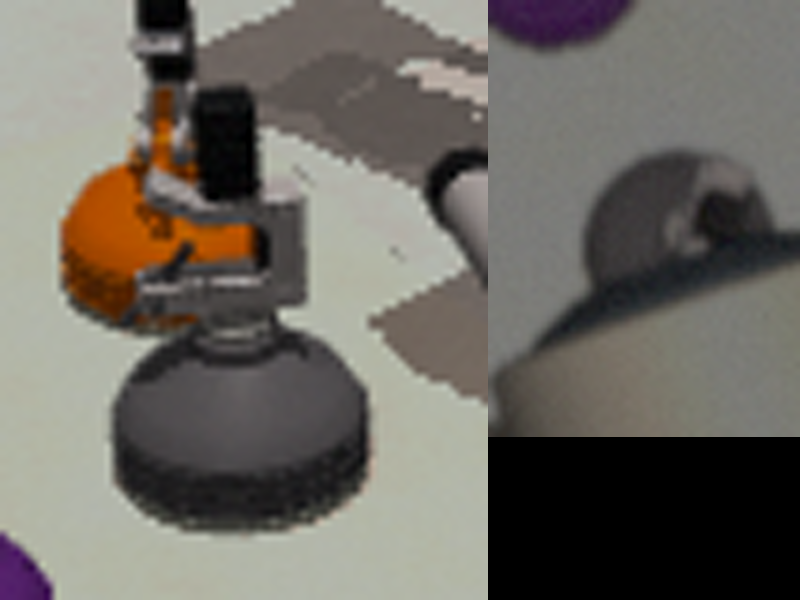

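The crop confirms it: the lamp with the grey head, aluminium hook and black grip stands at about (0.447, -0.292). I'll raise the arm and move over for a wrist view.

>>> move_arm:
  series:
    - [[0,0,-5,0,0,0,100],[0,0,-10,0,0,0,100],[0,0,-15,0,0,0,100],[4,-3,-20,0,0,0,100],[8,-6,-20,0,0,0,100],[12,-9,-20,0,0,0,100],[16,-12,-20,0,0,0,100],[20,-16,-20,0,0,0,100],[25,-20,-20,0,0,0,100],[25,-20,-20,0,0,0,100]]

```text
t: 1.9
position: [0.3967, -0.2911, 0.3862]
orientation: [3.141, -0.001, 0.402]
ft_force: [0.9, -0.4, 0.1]
grip_width: 0.0912
finger_force: 0.0
```

Run:
```python
from h import *
np.set_printoptions(precision=4,suppress=True)
s=read_state();print(s['t'],s['position'],s['orientation'],s['qpos'])
P=camera_params('wrist');a=save('wrist','w1')
o,d=ray('wrist',256,192,P);print(o,d, proj('wrist',(.447,-.292,.18),P))
np.save('w1.npy',P)
b=save('top','t1')
for c in('wrist','top'):
  for t in ('lamp','lamp_grip','latch','boom','board'): print(c,t,[(np.round(d['box']).tolist(),round(d['confidence'],2)) for d in find_in(t,c)][:5])
cv2.imwrite('pics/m1.png',np.hstack([cv2.resize(a[:,:,::-1],(480,360)),cv2.resize(b[150:240,290:370,::-1],(320,360),interpolation=cv2.INTER_CUBIC)]))
```

```text
1.9 [ 0.3967 -0.2911  0.3862] [ 3.1414 -0.0005  0.4017] [-0.7549  0.1582  1.3129  0.0004  1.6701  0.4143]
[ 0.4626 -0.2626  0.5861] [-0.2409 -0.0975 -0.9657] [272.4233 133.8641]
wrist lamp [([248.0, 0.0, 63.0, 60.0], 0.9), ([245.0, 107.0, 60.0, 56.0], 0.84), ([310.0, 161.0, 68.0, 62.0], 0.75)]
wrist lamp_grip [([247.0, 2.0, 65.0, 59.0], 0.95), ([248.0, 104.0, 55.0, 62.0], 0.93), ([205.0, 230.0, 48.0, 76.0], 0.89), ([308.0, 158.0, 73.0, 64.0], 0.66)]
wrist latch []
wrist boom [([12.0, 1.0, 90.0, 57.0], 0.96), ([245.0, 102.0, 58.0, 63.0], 0.33)]
wrist board [([1.0, 0.0, 158.0, 120.0], 0.68)]
top lamp [([293.0, 139.0, 34.0, 30.0], 0.68), ([330.0, 279.0, 22.0, 15.0], 0.64), ([361.0, 216.0, 18.0, 15.0], 0.58)]
top lamp_grip [([357.0, 212.0, 23.0, 20.0], 0.66), ([297.0, 142.0, 27.0, 32.0], 0.64), ([330.0, 280.0, 28.0, 18.0], 0.6)]
top latch []
top boom [([109.0, 157.0, 161.0, 37.0], 0.77)]
top board [([188.0, 151.0, 65.0, 82.0], 0.87)]
```

View pics/m1.png

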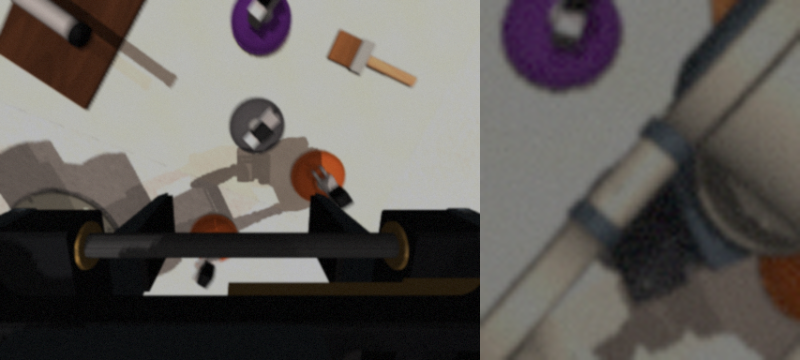

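Wrist view: the grey lamp is at full-resolution pixel (274,134), with its hook running diagonally. I'll enlarge that area to get the yaw.

Run:
```python
from h import *
np.set_printoptions(precision=4,suppress=True)
a=cv2.imread('pics/w1.png');P=np.load('w1.npy',allow_pickle=True).item()
c=cv2.resize(a[95:175,235:315],(560,560),interpolation=cv2.INTER_CUBIC)
cv2.imwrite('pics/c1.png',c)
```

```text
(no output)
```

View pics/c1.png

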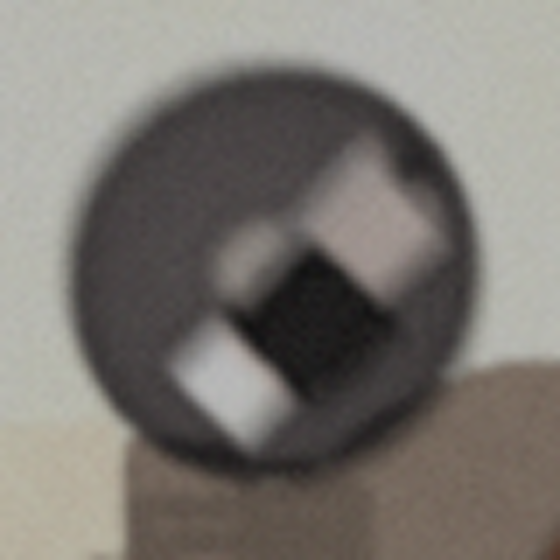

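Run:
```python
from h import *
np.set_printoptions(precision=4,suppress=True)
P=np.load('w1.npy',allow_pickle=True).item()
f=lambda u,v,z: atz('wrist',235+u/7,95+v/7,z,P)
L=f(410,190,.144);B=f(210,408,.136);G=f(315,322,.18)
q=[f(*p,.18) for p in[(312,248),(398,320),(312,398),(235,312)]]
print(L,B,np.linalg.norm((L-B)[:2]),np.arctan2(*(L-B)[[1,0]])); print('grip',G,np.mean(q,0),[np.linalg.norm(q[i]-q[i-1]) for i in range(4)])
d=(L-B)/np.linalg.norm(L-B);print('axis from hook',B+d*.03)
print('head',atz('wrist',235+278/7,95+270/7,.035,P))
e1=q[1]-q[2];e2=q[0]-q[3];print([np.arctan2(e[1],e[0]) for e in(e1,e2)])
```

```text
[ 0.4737 -0.3167  0.144 ] [ 0.4135 -0.2965  0.136 ] 0.06349001642391348 -0.3239081583178009
grip [ 0.4422 -0.3057  0.18  ] [ 0.4425 -0.3054  0.18  ] [np.float64(0.01955723238273631), np.float64(0.022359272481330884), np.float64(0.02286967163427662), np.float64(0.023164807856418237)]
axis from hook [ 0.4417 -0.306   0.1398]
head [ 0.4436 -0.3063  0.035 ]
[np.float64(-0.42456667700207695), np.float64(-0.4780413386332965)]
```

>>> move_arm:
  series:
    - [[0.6,0.5,2,0,0,-8,100],[1.2,1,4,0,0,-16,100],[1.8,1.5,6,0,0,-24,100],[2.4,2,8,0,0,-32,100],[3,2.6,10,0,0,-39,100],[3.6,3.1,12.6,0,0,-46,100],[3.6,3.1,12.6,0,0,-46,100],[3.6,3.1,12.6,0,0,-46,100],[3.6,3.1,12.6,0,0,-46,100],[3.6,3.1,12.6,0,0,-46,100]]

```text
t: 3.5
position: [0.4414, -0.3087, 0.2612]
orientation: [3.14, 0.001, 1.202]
ft_force: [0.2, 0.2, 0.8]
grip_width: 0.0912
finger_force: 0.0
```

Run:
```python
from h import *
np.set_printoptions(precision=4,suppress=True)
s=read_state();print(s['t'],s['position'],s['orientation'],s['qpos'])
P=camera_params('wrist');np.save('w2.npy',P);a=save('wrist','w2')
b=proj('wrist',(.442,-.306,.18),P);print(b, find_in('lamp','wrist')[:2])
u,v=b.astype(int);u0,v0=max(u-70,0),max(v-70,0);print(u0,v0)
cv2.imwrite('pics/c2.png',cv2.resize(a[v0:v0+140,u0:u0+140,::-1],(560,560),interpolation=cv2.INTER_CUBIC))
```

```text
3.5 [ 0.4414 -0.3087  0.2612] [3.1397 0.0007 1.2016] [-0.7211  0.3017  1.4483 -0.      1.3896 -0.3519]
[257.3382 186.1779] [{'box': [234.3, 227.2, 61.5, 74.0], 'confidence': 0.87}, {'box': [218.5, 127.9, 76.4, 72.2], 'confidence': 0.84}]
187 116
```

View pics/c2.png

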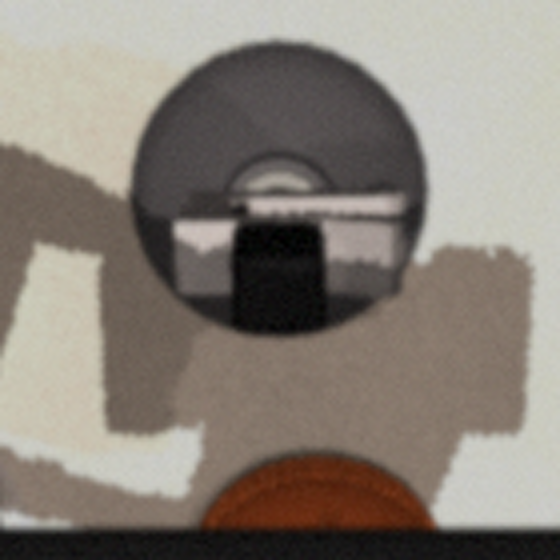

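Run:
```python
from h import *
np.set_printoptions(precision=4,suppress=True)
P=np.load('w2.npy',allow_pickle=True).item()
g=atz('wrist',187+279/4,116+297/4,.18,P);print(g)
s=read_state();from scipy.spatial.transform import Rotation as R
Rm=R.from_euler('xyz',s['orientation']).as_matrix()
print(Rm.T@(np.array([g[0],g[1],.155])-s['position'])*100)
print('head',atz('wrist',187+279/4,116+188/4,.035,P))
```

```text
[ 0.4399 -0.3097  0.18  ]
[-0.1587 -0.1046 10.5844]
head [ 0.4412 -0.3061  0.035 ]
```

Aligned: the hook runs horizontally in the crop, with its lip to the right (tool +y). Now going down to grip.

>>> move_arm:
  series:
    - [[0,-0.1,2.5,0,0,0,100],[0,-0.1,5,0,0,0,100],[0,-0.1,7,0,0,0,100],[0,-0.1,8.5,0,0,0,100],[0,-0.1,9.5,0,0,0,100],[0,-0.1,10.2,0,0,0,100],[0,-0.1,10.5,0,0,0,100],[0,-0.1,10.5,0,0,0,100],[0,-0.1,10.5,0,0,0,50],[0,-0.1,10.5,0,0,0,30]]
  force: 12

```text
t: 4.6
position: [0.4406, -0.3081, 0.1554]
orientation: [3.141, 0.0, 1.204]
ft_force: [0.1, 0.5, 0.7]
grip_width: 0.0777
finger_force: 0.0
```

>>> move_arm:
  series:
    - [[0,0,0,0,0,0,22],[0,0,0,0,0,0,15],[0,0,0,0,0,0,0],[0,0,0,0,0,0,0],[0,0,0,0,0,0,0],[0,0,0,0,0,0,0],[0,0,0,0,0,0,0],[0,0,0,0,0,0,0],[0,0,0,0,0,0,0],[0,0,0,0,0,0,0]]
  force: 12

```text
t: 5.6
position: [0.4403, -0.3079, 0.1549]
orientation: [-3.142, -0.0, 1.204]
ft_force: [0.1, 0.1, -0.3]
grip_width: 0.0007
finger_force: 0.0
```

The fingers closed on nothing, so I'll look.

Run:
```python
from h import *
np.set_printoptions(precision=4,suppress=True)
s=read_state();print(s['t'],s['position'],s['finger_force'],s['grip_width'])
P=camera_params('wrist');np.save('w3.npy',P);a=save('wrist','w3');b=snapshot('scene')
print(find_in('lamp','scene'))
print(proj('wrist',s['position'],P),proj('scene',s['position']))
cv2.imwrite('pics/m3.png',np.hstack([a[60:360,100:400],cv2.resize(b[110:210,180:280],(300,300),interpolation=cv2.INTER_CUBIC)])[:,:,::-1])
```

```text
5.6 [ 0.4403 -0.3079  0.1549] 0.0 0.0006921969100974122
[{'box': [158.7, 169.6, 40.0, 65.8], 'confidence': 0.92}, {'box': [203.3, 145.1, 35.8, 62.2], 'confidence': 0.9}, {'box': [270.4, 124.8, 30.0, 57.7], 'confidence': 0.75}, {'box': [203.5, 245.5, 127.1, 82.3], 'confidence': 0.74}, {'box': [195.6, 128.6, 26.0, 48.4], 'confidence': 0.55}]
[258.0788 216.3927] [219.8388 154.5996]
```

View pics/m3.png

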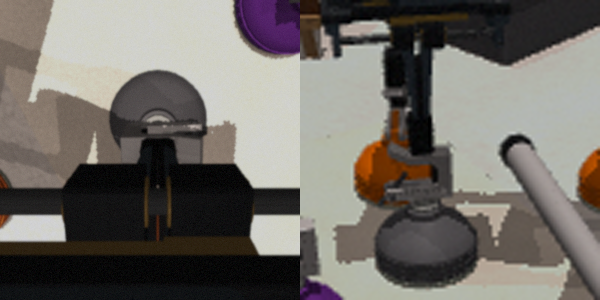

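Run:
```python
from h import *
np.set_printoptions(precision=4,suppress=True)
W1=np.load('w1.npy',allow_pickle=True).item();W2=np.load('w2.npy',allow_pickle=True).item()
def tri(rs):
    A=np.zeros((3,3));b=np.zeros(3)
    for c,d in rs:
        d=d/np.linalg.norm(d);M=np.eye(3)-np.outer(d,d);A+=M;b+=M@c
    x=np.linalg.solve(A,b);return x,[np.linalg.norm(np.cross(x-c,d/np.linalg.norm(d))) for c,d in rs]
S=camera_params('scene')
sc=ray('scene',220.4,148,S);r1=ray('wrist',280,141,W1);r2=ray('wrist',256.75,190,W2)
print(tri([sc,r1]),tri([sc,r2]),tri([r1,r2]),tri([sc,r1,r2]))
for z in(.18,.15,.12,.1): print(z,atz('scene',220.4,148,z,S),atz('wrist',280,141,z,W1),atz('wrist',256.75,190,z,W2))
s=read_state();p=s['position'].copy()
R=np.array([[np.cos(1.204),np.sin(1.204),0],[np.sin(1.204),-np.cos(1.204),0],[0,0,-1]])
print(R)
a=cv2.imread('pics/w3.png');
c=cv2.resize(a[180:320,190:330],(420,420),interpolation=cv2.INTER_CUBIC);c=np.clip(c.astype(float)*2.2,0,255).astype(np.uint8)
b=snapshot('scene')[:,:,::-1]
d=cv2.resize(b[120:190,190:253],(378,420),interpolation=cv2.INTER_CUBIC);d=np.clip(d.astype(float)*2.2,0,255).astype(np.uint8)
cv2.imwrite('pics/c3.png',np.hstack([c,d]))
```

```text
(array([ 0.4405, -0.3051,  0.1786]), [np.float64(0.0017630468175453247), np.float64(0.001763046817545242)]) (array([ 0.4382, -0.3097,  0.1761]), [np.float64(0.0016096652087530128), np.float64(0.001609665208752952)]) (array([ 0.4433, -0.3024,  0.2096]), [np.float64(0.00043525112131688346), np.float64(0.00043525112131681304)]) (array([ 0.44  , -0.3073,  0.178 ]), [np.float64(0.0022729259742335695), np.float64(0.002521182488613019), np.float64(0.0025915569107697817)])
0.18 [ 0.4401 -0.3017  0.18  ] [ 0.4422 -0.3057  0.18  ] [ 0.44   -0.3095  0.18  ]
0.15 [ 0.4142 -0.3582  0.15  ] [ 0.4407 -0.3088  0.15  ] [ 0.4372 -0.3168  0.15  ]
0.12 [ 0.3882 -0.4147  0.12  ] [ 0.4392 -0.312   0.12  ] [ 0.4343 -0.3242  0.12  ]
0.1 [ 0.3709 -0.4523  0.1   ] [ 0.4382 -0.3142  0.1   ] [ 0.4324 -0.3291  0.1   ]
[[ 0.3586  0.9335  0.    ]
 [ 0.9335 -0.3586  0.    ]
 [ 0.      0.     -1.    ]]
```

View pics/c3.png

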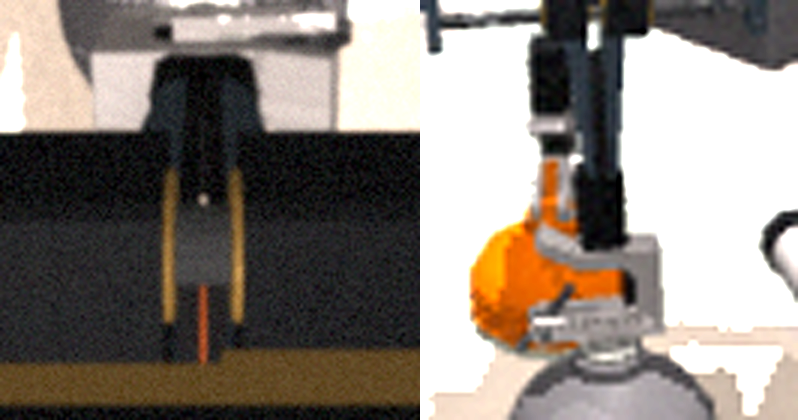

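The enlarged view shows the fingers about 24 mm apart with the block between them, so the zero opening reading can't be trusted. I'll firm the grip, lift slightly, and check by wrist force.

>>> move_arm:
  series:
    - [[0,0,0,0,0,0,0],[0,0,0,0,0,0,0],[0,0,0,0,0,0,0],[0,0,-0.3,0,0,0,0],[0,0,-0.8,0,0,0,0],[0,0,-1.5,0,0,0,0],[0,0,-2.2,0,0,0,0],[0,0,-3,0,0,0,0],[0,0,-3,0,0,0,0],[0,0,-3,0,0,0,0]]
  force: 50

```text
t: 6.8
position: [0.4404, -0.308, 0.1851]
orientation: [3.141, 0.0, 1.204]
ft_force: [-0.4, 0.5, -0.4]
grip_width: 0.0002
finger_force: 0.0
```

Run:
```python
from h import *
np.set_printoptions(precision=4,suppress=True)
s=read_state();print({k:s[k] for k in('t','position','ft_force','wrist_torque','grip_width','finger_force','orientation')})
save('wrist','w4');save('scene','s4');print([(np.round(d['box']),d['confidence']) for d in find_in('lamp','scene')])
```

```text
{'t': 6.8, 'position': array([ 0.4404, -0.308 ,  0.1851]), 'ft_force': array([-0.4119,  0.5434, -0.4208]), 'wrist_torque': array([-0.0323, -0.0141,  0.0103]), 'grip_width': 0.0002251673067762849, 'finger_force': 0.0, 'orientation': array([3.1411, 0.0002, 1.2037])}
[(array([193., 127.,  30.,  47.]), 0.95), (array([159., 170.,  38.,  67.]), 0.81), (array([271., 128.,  31.,  55.]), 0.74), (array([205., 142.,  34.,  65.]), 0.65)]
```

Run:
```python
from h import *
s=read_state();p=s['position'];R=np.array([[.3586,.9335,0],[.9335,-.3586,0],[0,0,-1.]])
a=cv2.imread('pics/w4.png');b=cv2.imread('pics/s4.png')
def crop(im,cam,u0,v0,w,h,k,gain):
    c=np.clip(cv2.resize(im[v0:v0+h,u0:u0+w],(w*k,h*k),interpolation=cv2.INTER_CUBIC).astype(float)*gain,0,255).astype(np.uint8)
    for t,col in(((.016,0,.008),(0,0,255)),((-.016,0,.008),(0,255,0)),((0,0,0),(255,0,0))):
        q=(proj(cam,p+R@np.array(t))-[u0,v0])*k;cv2.circle(c,tuple(q.astype(int).tolist()),3,col,1)
    return c
A=crop(a,'wrist',195,170,130,150,4,2.2);B=crop(b,'scene',200,125,40,85,7,2.)
h=595;A=cv2.copyMakeBorder(A[:h],0,max(0,h-A.shape[0]),0,0,cv2.BORDER_CONSTANT)
cv2.imwrite('pics/c4.png',np.hstack([A[:, :520],B[:h]]))
```

```text
(no output)
```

View pics/c4.png

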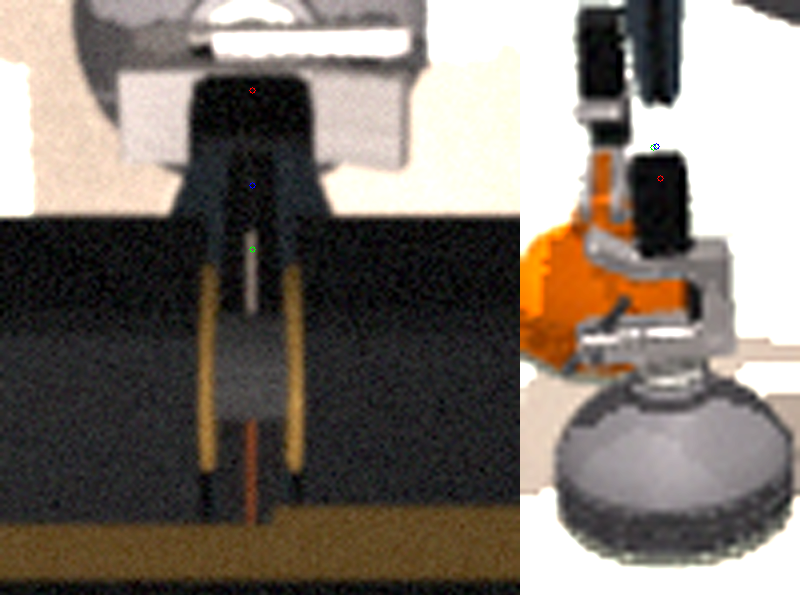

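The picture shows the fingertips well above the block: their lower edge is at about scene row 140, against a predicted 148. The real tips therefore seem to sit about 25–30 mm higher than the TCP reading says. I'll open and measure this numerically.

>>> move_arm:
  series:
    - [[0,0,-1,0,0,0,20],[0,0,-2,0,0,0,60],[0,0,-2,0,0,0,100],[0,0,-2,0,0,0,100],[0,0,-2,0,0,0,100],[0,0,-2,0,0,0,100],[0,0,-2,0,0,0,100],[0,0,-2,0,0,0,100],[0,0,-2,0,0,0,100],[0,0,-2,0,0,0,100]]

```text
t: 7.95
position: [0.4403, -0.3079, 0.2049]
orientation: [-3.141, -0.0, 1.204]
ft_force: [-0.3, 1.1, -0.3]
grip_width: 0.0775
finger_force: 0.0
```

Run:
```python
from h import *
np.set_printoptions(precision=4,suppress=True,linewidth=200)
s=read_state();p=s['position'];print(s['t'],p,s['grip_width'])
R=np.array([[.3586,.9335,0],[.9335,-.3586,0],[0,0,-1.]])
W=camera_params('wrist');w=save('wrist','w5');b=save('scene','s5');a=cv2.imread('pics/s4.png')[:,:,::-1]
# scene: predicted tip positions for both fingers, centre, for z offset
for y in(-.052,.052):
  for dz in(.008,-.02): print(y,dz,proj('scene',p+R@np.array([0,y,dz])),proj('wrist',p+R@np.array([0,y,dz]),W))
g=b.astype(int).sum(2)//3
print('scene s5 gray rows 100..160 cols 190..250 step2');
for v in range(112,160,2): print(v,g[v,192:252:2])
g4=a.astype(int).sum(2)//3
print('s4');
for v in range(130,152): print(v,g4[v,212:234])
```

```text
7.95 [ 0.4403 -0.3079  0.2049] 0.07746984048952903
-0.052 0.008 [236.2086 141.0413] [189.7863 212.8236]
-0.052 -0.02 [235.9786 132.5306] [180.2663 226.6543]
0.052 0.008 [201.9624 143.3771] [326.377  212.7428]
0.052 -0.02 [201.2822 134.7971] [336.0735 226.5687]
scene s5 gray rows 100..160 cols 190..250 step2
112 [175 178  74  27  27  24  30  32  28  29  30  28  31  32  30  29  31  31  31  28  13  28  26  27  28  31  30  29  32  29]
114 [180 179 179 179  36  27  30  30  32  33  29  31  28  30  31  31  29  30  30  30  12  25  26  29  27  30  26  27  32  28]
116 [179 180 179 179  48  24 103 100  44  31  32  30  31  30  28  29  30  29  27  30  10  25  25  31  32  28  29  27  32  38]
118 [166 167 169 169  65  25  69 177 177 177  72  29  30  28  30  29  28  30  31  29  10  27  26  31  31  29  28  28  38  37]
120 [167 166 164 166  99  27  58 178 178 178 179 178 112  43  31  31  31  32  31  28  11  26  26  30  29  28  29  30  40  35]
122 [164 167 167 167 130  27  36 181 180 179 178 178 179 179 178 100  42  31  33  32  10  24  27  31  28  28  29  30  36  35]
124 [167 168 165 176 178  28  14 17
[... 3603 characters left out ...]
6 177 176 175 175 178 178 178 178 178 177]
145 [ 25  22  23  68 139 173 177 177 176 176 178 178 177 176 177 177 177 177 178 177 178 178]
146 [ 67  71  72 142 144 135 135  99  94  97  95 172 177 177 179 178 178 178 178 177 178 178]
147 [ 44  72  75 102  39  17  21  13  13  14  13  90 171 177 179 178 176 176 176 177 176 175]
148 [ 52  69  74  53  16   8   6   7   5   6   9  50 173 178 178 178 176 175 176 178 176 176]
149 [ 49  62  73  35  10  10   8  10   9   7   7   9 170 177 176 176 177 176 176 176 176 176]
150 [ 48  66  76  31   9   1   5   6   8   7   8   6 169 176 177 178 177 177 176 177 178 177]
151 [ 49  70  83  42   8   6   7   7   4   9   2   2 130 176 179 179 177 177 176 177 179 177]
```

Run:
```python
from h import *
np.set_printoptions(precision=4,suppress=True,linewidth=220)
W=camera_params('wrist');print(W['fx'],W['cx'],W['cy'])
w=cv2.imread('pics/w5.png').astype(int);g=w.sum(2)//3
for v in range(196,262,4): print(v,g[v,150:230:4],'|',g[v,290:370:4])
s=read_state();p=s['position'];R=np.array([[.3586,.9335,0],[.9335,-.3586,0],[0,0,-1.]])
for dz in(.008,-.01,-.02,-.03):
  print(dz,[proj('wrist',p+R@np.array([x,y,dz]),W) for x in(.011,.016) for y in(.0387,.052)])
```

```text
288.19130932604867 257.2668507182748 190.96194094104814
196 [127 126 129 130 128 109 111 106 114 111 118 203 203 207 105 102 103 105 101  47] | [ 82  85 129 132 132 128 128 124 130 147 210 214 211 211 213 213 215 213 212 212]
200 [124 127 133 128 117 108 108 111 111 112 158 207 205 200 118 109 109 102 104  95] | [ 95  75 131 132 128 132 127 122 128 159 212 210 213 213 213 210 213 212 212 211]
204 [106 109 108 117 109 113 109 110 109 110 193 201 206 205 116 107 102 102 104 100] | [ 84  96 133 129 131 129 127 131 131 158 211 213 215 212 211 212 213 213 216 213]
208 [108 108 106 111 109 111 113 110  52  22  64 116 203 201 119 104 104 105 105 103] | [131 126 130 127 128 134 125 122  68  23  50 153 214 210 214 214 214 214 211 211]
212 [105 108 107 108 110 110 105  24  15  18   9  27 203 202 114 108 108 104 105 106] | [130 132 131 131 128 135 130 106   7   6  23  19 107 209 213 213 214 215 212 215]
216 [109 113 107 105 104  96  23  22  18   8   9  23 202 202 122 108 105 107 109 107] | [130 133 133 134 132 130 127 105   5   5  10  17  17  91 212 212 210 213 211 213]
220 [127 113 108 114  91
[... 1497 characters left out ...]
6 30 30 27 29] | [28 25 23 28 27 28 24 28 29 24 25 27 23 28 25 26 24 29 28 27]
260 [31 26 31 32 29 33 33 27 34 34 33 30 31 30 32 34 34 28 27 34] | [30 28 35 28 30 31 33 30 33 34 33 32 29 27 30 29 33 30 34 30]
0.008 [array([309.5954, 198.9199]), array([327.2988, 198.9084]), array([309.9013, 192.4975]), array([327.7103, 192.4856])]
-0.01 [array([314.1502, 206.2959]), array([333.4005, 206.2838]), array([314.5125, 199.3566]), array([333.8877, 199.3441])]
-0.02 [array([317.042 , 210.9789]), array([337.2745, 210.9665]), array([317.4427, 203.7151]), array([337.8131, 203.7022])]
-0.03 [array([320.2447, 216.1653]), array([341.565 , 216.1526]), array([320.6901, 208.5456]), array([342.1635, 208.5323])]
```

Both cameras agree: the real fingertips are about 30 mm behind the reported TCP (tip z ≈ TCP z + 0.029), not 8 mm ahead of it. I'll correct for that and go down so the tips end at about 0.150 m.

>>> move_arm:
  series:
    - [[0,0,2,0,0,0,100],[0,0,4,0,0,0,100],[0,0,5.5,0,0,0,100],[0,0,6.8,0,0,0,100],[0,0,7.8,0,0,0,100],[0,0,8.3,0,0,0,100],[0,0,8.5,0,0,0,100],[0,0,8.5,0,0,0,100],[0,0,8.5,0,0,0,60],[0,0,8.5,0,0,0,40]]
  force: 12

```text
t: 9.05
position: [0.4405, -0.3081, 0.1204]
orientation: [3.141, 0.0, 1.204]
ft_force: [-0.2, 0.4, -0.5]
grip_width: 0.0783
finger_force: 0.0
```

>>> move_arm:
  series:
    - [[0,0,0,0,0,0,30],[0,0,0,0,0,0,25],[0,0,0,0,0,0,20],[0,0,0,0,0,0,15],[0,0,0,0,0,0,10],[0,0,0,0,0,0,5],[0,0,0,0,0,0,0],[0,0,0,0,0,0,0],[0,0,0,0,0,0,0],[0,0,0,0,0,0,0]]
  force: 12

```text
t: 10.05
position: [0.4403, -0.3079, 0.1199]
orientation: [-3.142, 0.0, 1.204]
ft_force: [-0.5, -1.4, -1.3]
grip_width: 0.0237
finger_force: 12.0
```

Gripped: 23.7 mm opening at 12 N. I'll firm the grip and lift.

>>> move_arm:
  series:
    - [[0,0,0,0,0,0,0],[0,0,0,0,0,0,0],[0,0,-0.3,0,0,0,0],[0,0,-1,0,0,0,0],[0,0,-3,0,0,0,0],[0,0,-6,0,0,0,0],[0,0,-9,0,0,0,0],[0,0,-12,0,0,0,0],[0,0,-14,0,0,0,0],[0,0,-14,0,0,0,0]]
  force: 55

```text
t: 11.05
position: [0.4413, -0.3087, 0.2628]
orientation: [3.137, 0.002, 1.204]
ft_force: [0.2, -0.4, -5.8]
grip_width: 0.0236
finger_force: 55.0
```

Run:
```python
from h import *
np.set_printoptions(precision=4,suppress=True)
s=read_state();print({k:s[k] for k in('t','position','ft_force','wrist_torque','grip_width','finger_force','orientation','qpos')})
# tube edges: per image, sample cross-profiles along predicted axis, find bright band edges
a=np.array([.565,.375,.25]);e=np.array([.462,-.071,.25])
for cam in('scene','top'):
    im=snapshot(cam).astype(float).mean(2);P=camera_params(cam)
    f=open('/dev/null');pts=[]
    for k in np.linspace(.15,.9,26):
        p=a+(e-a)*k;q=proj(cam,p,P);q2=proj(cam,p+(e-a)*.02,P);t=(q2-q)/np.linalg.norm(q2-q);n=np.array([-t[1],t[0]])
        o=np.arange(-14,14.01,.25);L=(q+o[:,None]*n).astype(np.float32)
        pr=cv2.remap(im.astype(np.float32),L[:,0].reshape(1,-1),L[:,1].reshape(1,-1),cv2.INTER_LINEAR)[0]
        if abs(k-.48)<.02: print(cam,np.round(pr[::4]).astype(int))
```

```text
{'t': 11.05, 'position': array([ 0.4413, -0.3087,  0.2628]), 'ft_force': array([ 0.2263, -0.3612, -5.7843]), 'wrist_torque': array([-0.0807, -0.0344, -0.0128]), 'grip_width': 0.0235976238730444, 'finger_force': 54.99785542488098, 'orientation': array([3.137 , 0.0016, 1.2037]), 'qpos': array([-0.7213,  0.2988,  1.4484,  0.0002,  1.3896, -0.3543])}
scene [177 177 177 178 178 178 179 178 147  77  73  94 112 126 137 145 152 157
 158 153 138 111 103  98  89  86  86  87  86]
top [122 123 124 123 121 121 122 124 121 117 107  98 104 112 117 110 100  90
  97 105  93  82  78  81  80  86 102 115 119]
```

Lifted: about 5.8 N on the wrist. I'll swing round the robot side of the boom's free end.

>>> move_arm:
  series:
    - [[1,-2,0,0,0,0,0],[4,-5,0,0,0,0,0],[8,-9,0,0,0,0,0],[12,-12.3,0,0,0,0,0],[15.5,-14,0,0,0,0,0],[19,-15.6,0,0,0,0,0],[22.5,-17.2,0,0,0,0,0],[25,-18.2,0,0,0,0,0],[25.8,-18.6,0,0,0,0,0],[25.8,-18.6,0,0,0,0,0]]

```text
t: 12.15
position: [0.3584, 0.0006, 0.2589]
orientation: [-3.14, 0.0, 1.206]
ft_force: [0.4, -0.3, -5.7]
grip_width: 0.0237
finger_force: 55.0
```

>>> move_arm:
  series:
    - [[1.5,-0.2,0,0,0,-1,0],[3.5,-0.5,0,0,0,-2,0],[6,-0.9,0,0,0,-4,0],[8.5,-1.3,0,0,0,-6,0],[10.5,-1.6,0,0,0,-7,0],[11.3,-1.7,0,0,0,-8,0],[11.5,-1.7,0,0,0,-8,0],[11.5,-1.7,0,0,0,-8,0],[11.5,-1.7,0,0,0,-8,0],[11.5,-1.7,0,0,0,-8,0]]

```text
t: 13.15
position: [0.3847, 0.1124, 0.2599]
orientation: [-3.142, 0.0, 1.342]
ft_force: [-0.6, -0.1, -6.1]
grip_width: 0.0234
finger_force: 55.0
```

Run:
```python
from h import *
np.set_printoptions(precision=4,suppress=True,linewidth=250)
s=read_state();print({k:s[k] for k in('t','position','ft_force','wrist_torque','grip_width','finger_force','orientation','qpos')})
W=camera_params('wrist');np.save('w6.npy',W);w=save('wrist','w6');save('scene','s6');save('top','t6')
print(proj('wrist',(.499,.091,.25),W),[ (t,[(np.round(d['box']).tolist(),round(d['confidence'],2)) for d in find_in(t,'wrist')][:3]) for t in('boom','lamp','latch','board')])
g=w.astype(int).sum(2)//3
for v in range(0,250,12): print(v,g[v,200:512:8])
```

```text
{'t': 13.15, 'position': array([0.3847, 0.1124, 0.2599]), 'ft_force': array([-0.6226, -0.1226, -6.13  ]), 'wrist_torque': array([-0.0135, -0.0442,  0.023 ]), 'grip_width': 0.023430307695689347, 'finger_force': 54.99806821346283, 'orientation': array([-3.1415,  0.0002,  1.3421]), 'qpos': array([ 0.1351,  0.0901,  1.7339, -0.0002,  1.3177,  0.3638])}
[410.342  205.7164] [('boom', [([378.0, 1.0, 79.0, 383.0], 0.71)]), ('lamp', [([413.0, 287.0, 41.0, 26.0], 0.84), ([203.0, 134.0, 112.0, 113.0], 0.65)]), ('latch', [([289.0, 197.0, 24.0, 14.0], 0.46)]), ('board', [([234.0, 84.0, 174.0, 135.0], 0.73)])]
0 [234 233 232 233 232 233 232 234 233 233 233 234 231 230 227 227 181 147 150 188 232 232 231 231 233 233 233  82 135 187 225 223 198 232 233 232 233 231 231]
12 [232 232 233 233 234 231 233 232 232 232 234 231 232 233 223 223 174 146 146 222 231 230 230 232 234 233 234  67 147 194 229 220 189 230 231 231 232 234 232]
24 [233 232 232 233 233 233 231 234 234 232 233 234 233 232 225 224 232 149 147 232 232 231 231 231 232 232 234  81 160 203 232 215 203 232 230 231 232 232 232]
36 [233 232 23
[... 2195 characters left out ...]
193 229 215 228 232 233 233 233 233 233 232 231 231]
204 [224  49  49  54  53   6 123 123  99 101  53  45  37  34  35  61  30  36  62  59  61  63  61  50  53 138 199 229 206 232 233 232 233 233 233 232 233 231 233]
216 [119 122 128  18   7  24   5   6   3   6   8  20  65 106  49 104  72 120 154 179 185 192 196 197  64 157 210 221 199 232 233 231 233 232 232 233 232 231 230]
228 [ 14  10  23  23  10   0   3   3  11   5   4  23  24  24   5  12   0   2  10   6  16  14 138 233  80 172 220 221 189 233 233 232 231 232 182  24  24  31  28]
240 [ 13  40  23  24  11   7  17  13  10   9   7   8  20  41  11  11   9  10  11  13   6  12  16  10  97 181 224 217 209 233 233 234 232 232  29  21  26  24  26]
```

```bash
cat > tube.py <<'E'
from h import *
def tube(g,P,rows,u0):
    Ls,Rs=[],[]
    for v in rows:
        r=g[v].astype(float); d=np.diff(cv2.GaussianBlur(r.reshape(1,-1),(5,1),0)[0])
        uc=u0(v)
        lo,hi=int(uc-34),int(uc-8); 
        i=lo+np.argmax(np.abs(d[lo:hi])); Ls.append((i+.5,v))
        lo,hi=int(uc+8),int(uc+34); i=lo+np.argmax(np.abs(d[lo:hi])); Rs.append((i+.5,v))
    def fit(p):
        p=np.array(p);m=np.ones(len(p),bool)
        for _ in range(5):
            c=np.polyfit(p[m,1],p[m,0],1);m=np.abs(np.polyval(c,p[:,1])-p[:,0])<1.5
        return c,m.sum()
    cl,nl=fit(Ls);cr,nr=fit(Rs);return cl,cr,nl,nr
E
python3 - <<'E'
from tube import *
np.set_printoptions(precision=4,suppress=True)
W=np.load('w6.npy',allow_pickle=True).item();w=cv2.imread('pics/w6.png');g=w.mean(2)
u0=lambda v: 436-(v)*.133
cl,cr,nl,nr=tube(g,W,range(2,214,3),u0);print(cl,cr,nl,nr)
o,_=ray('wrist',0,0,W)
def plane(c):
    a=ray('wrist',np.polyval(c,0),0,W)[1];b=ray('wrist',np.polyval(c,210),210,W)[1];n=np.cross(a,b);return n/np.linalg.norm(n)
n1,n2=plane(cl),plane(cr)
if n1@n2<0:n2=-n2
ang=np.arccos(n1@n2);D=.0125/np.sin(ang/2);d=np.cross(n1,n2);d/=np.linalg.norm(d);print('angle',ang,'D',D,'dir',d)
m=n1+n2;m/=np.linalg.norm(m)  # mid plane contains axis
# axis at z=.25
for z in(.24,.25,.26):
    h=np.array([-m[1],m[0]]);h/=np.linalg.norm(h);h*=np.sign(h[1])
    # point: m.(p-o)=0 with z
    p0=o.copy();p0[2]=z; k=(m@(p0-o))/(m[:2]@m[:2]);q=p0[:2]-m[:2]*k
    x=q+h*((.0915-q[1])/h[1]);print(z,'axis pt',x,'boom yaw',np.arctan2(-h[0],h[1]))
# perpendicular distance from cam to axis given z
print('cam',o)
E
```

```text
[ -0.0851 414.1908] [ -0.1484 459.8144] 54 71
angle 0.10220670782622451 D 0.24470883876563151 dir [-0.0659 -0.9702 -0.2333]
0.24 axis pt [0.5065 0.0915] boom yaw -0.20143969796435465
0.25 axis pt [0.5008 0.0915] boom yaw -0.20143969796435465
0.26 axis pt [0.4951 0.0915] boom yaw -0.20143969796435465
cam [0.4007 0.183  0.4597]
```

```bash
cat > fit.py <<'E'
from h import *
def edge(g,rows,uc,half,sign):
    p=[]
    for v in rows:
        d=np.diff(cv2.GaussianBlur(g[v].astype(np.float32).reshape(1,-1),(5,1),0)[0])*sign
        lo=int(uc(v)-half);i=lo+int(np.argmax(d[lo:lo+2*half+1]))
        a,b,c=d[i-1:i+2];p.append((v,i+.5+(.5*(a-c)/(a-2*b+c) if a-2*b+c else 0)))
    p=np.array(p);m=np.ones(len(p),bool)
    for _ in range(6):
        k=np.polyfit(p[m,0],p[m,1],1);m=abs(np.polyval(k,p[:,0])-p[:,1])<1
    return k,m.sum(),len(p)
def solve(cam,cl,cr,W,va,vb,z=.25,y=.0915):
    o,_=ray(cam,0,0,W)
    def pl(c):
        n=np.cross(ray(cam,np.polyval(c,va),va,W)[1],ray(cam,np.polyval(c,vb),vb,W)[1]);return n/np.linalg.norm(n)
    n1,n2=pl(cl),pl(cr);n2*=np.sign(n1@n2);ang=np.arccos(n1@n2);D=.0125/np.sin(ang/2)
    d=np.cross(n1,n2);d/=np.linalg.norm(d);m=n1+n2;m/=np.linalg.norm(m)
    h=np.array([-m[1],m[0]]);h/=np.linalg.norm(h);h*=np.sign(h[1])
    q=o[:2]-m[:2]*(m[2]*(z-o[2]))/(m[:2]@m[:2]);x=q+h*((y-q[1])/h[1])
    # height from D: axis at distance D from cam in mid plane, perpendicular to tube
    t=np.cross(m,np.r_[h,0]);t/=np.linalg.norm(t);t*=-np.sign(t[2])
    print('D',D,'z est',(o+t*D)[2],'dir',d,'axis',x,'yaw',np.arctan2(-h[0],h[1]))
E
python3 - <<'E'
from fit import *
np.set_printoptions(precision=4,suppress=True)
W=np.load('w6.npy',allow_pickle=True).item();g=cv2.imread('pics/w6.png').mean(2)
L=edge(g,list(range(2,88,2))+list(range(216,228)),lambda v:412.5-.104*v,7,-1);R=edge(g,range(2,226,2),lambda v:460-.148*v,7,1)
print(L,R);solve('wrist',L[0],R[0],W,0,220)
E
```

```text
(array([ -0.1145, 415.0489]), np.int64(55), 55) (array([ -0.149 , 459.8745]), np.int64(112), 112)
D 0.23846858783098124 z est 0.2508048004032641 dir [-0.2192 -0.9757  0.0045] axis [0.4987 0.0915] yaw -0.21848669057636286
```

The tube fit is good: z ≈ 0.2508, boom yaw ≈ -0.220, axis through (0.4987, 0.0915), all matching what was given. The remaining travel is 116 mm along tool y. I'll align and advance to about 56 mm short.

>>> move_arm:
  series:
    - [[0.2,0.5,0.1,0,0,-0.5,0],[0.4,1.5,0.2,0,0,-0.5,0],[0.5,3,0.2,0,0,-0.5,0],[0.5,4.5,0.2,0,0,-0.5,0],[0.5,5.5,0.2,0,0,-0.5,0],[0.5,6,0.2,0,0,-0.5,0],[0.5,6,0.2,0,0,-0.5,0],[0.5,6,0.2,0,0,-0.5,0],[0.5,6,0.2,0,0,-0.5,0],[0.5,6,0.2,0,0,-0.5,0]]

```text
t: 14.5
position: [0.444, 0.1045, 0.258]
orientation: [3.142, -0.0, 1.352]
ft_force: [0.4, 0.1, -5.7]
grip_width: 0.0235
finger_force: 55.0
```

Run:
```python
from fit import *
np.set_printoptions(precision=4,suppress=True,linewidth=250)
s=read_state();print({k:s[k] for k in('t','position','ft_force','wrist_torque','orientation')})
W=camera_params('wrist');np.save('w7.npy',W);w=save('wrist','w7');g=w.astype(float).mean(2);s6=save('scene','s7')
for q in('scene','wrist'): print(q,[(t,[(np.round(d['box']).tolist(),round(d['confidence'],2)) for d in find_in(t,q)][:5]) for t in('latch','lamp','lamp_grip')])
# predicted edges
p=np.array([.4987,.0915,.25]);h=np.array([.2182,.9759,0]);n=np.array([.9759,-.2182,0])
for k in(.1,.05,0,-.03): print([proj('wrist',p+h*k+n*e,W) for e in(-.0125,.0125)])
for v in range(0,240,12): print(v,g[v,290:400:4].astype(int))
```

```text
{'t': 14.5, 'position': array([0.444 , 0.1045, 0.258 ]), 'ft_force': array([ 0.4016,  0.1263, -5.6651]), 'wrist_torque': array([ 0.0276, -0.0819, -0.0113]), 'orientation': array([ 3.1415, -0.    ,  1.3522])}
scene [('latch', [([138.0, 177.0, 20.0, 27.0], 0.21)]), ('lamp', [([273.0, 148.0, 18.0, 32.0], 0.95), ([195.0, 126.0, 33.0, 51.0], 0.8), ([158.0, 170.0, 40.0, 65.0], 0.64), ([273.0, 158.0, 51.0, 91.0], 0.58)]), ('lamp_grip', [([200.0, 129.0, 31.0, 51.0], 0.68), ([158.0, 170.0, 41.0, 65.0], 0.65), ([272.0, 141.0, 27.0, 40.0], 0.65), ([273.0, 161.0, 47.0, 84.0], 0.59)])]
wrist [('latch', [([289.0, 198.0, 24.0, 11.0], 0.71)]), ('lamp', [([394.0, 294.0, 50.0, 90.0], 0.84), ([205.0, 131.0, 111.0, 114.0], 0.57)]), ('lamp_grip', [([205.0, 131.0, 108.0, 116.0], 0.89), ([394.0, 293.0, 48.0, 89.0], 0.85)])]
[array([323.266 ,  73.3549]), array([360.4102,  73.3881])]
[array([319.1116, 147.9908]), array([353.9533, 148.0251])]
[array([315.4422, 213.9146]), array([348.2501, 213.9496])]
[array([313.4391, 249.9001]), array([345.1369, 249.9354])]
0 [ 24  23  27  27  22  54 145 202 225 142 122 159 
[... 1598 characters left out ...]
3  80  79  64  36  55  54  75 137 177 195 219 221 207 191 164  55  48  49  51  55  52  54  57  57 215 226 227]
180 [ 86  84  83  74  37  38  47  87 137 164 185 207 200 186 171 137  59  57  59  52  51  53  53  52  65 224 225 227]
192 [ 49  44  36  40  52  31  33  95 144 169 188 208 198 182 166 108  64  61  57  57  58  52  57  57 138 226 224 225]
204 [ 39  30  49  46  28  25  37  66  85  91 106 107 108  88  83  62  62  55  60  62  53  54  55  56 209 225 224 226]
216 [ 17  25  93 103  93  62  43  95 124 138 197 192 156 104  82  60  55  54  54  54  52  53  54  65 227 225 224 227]
228 [ 21  20  22  28  14   8   9   6   8  13   9  10   7   5   9  16  11  10   3   8  13  32 213 225 225 226 226 226]
```

Tube edges match the prediction; 56 mm remain. I'll feel my way into the mouth.

>>> move_arm:
  series:
    - [[0,0.2,0,0,0,0,0],[0,0.4,0,0,0,0,0],[0,0.6,0,0,0,0,0],[0,0.8,0,0,0,0,0],[0,1,0,0,0,0,0],[0,1.2,0,0,0,0,0],[0,1.4,0,0,0,0,0],[0,1.6,0,0,0,0,0],[0,1.8,0,0,0,0,0],[0,1.8,0,0,0,0,0]]

```text
t: 15.9
position: [0.4622, 0.1005, 0.2579]
orientation: [3.142, -0.0, 1.352]
ft_force: [-0.4, 1.0, -5.4]
grip_width: 0.0236
finger_force: 55.0
```

>>> move_arm:
  series:
    - [[0,0.1,0,0,0,0,0],[0,0.2,0,0,0,0,0],[0,0.3,0,0,0,0,0],[0,0.4,0,0,0,0,0],[0,0.5,0,0,0,0,0],[0,0.6,0,0,0,0,0],[0,0.7,0,0,0,0,0],[0,0.8,0,0,0,0,0],[0,0.8,0,0,0,0,0],[0,0.8,0,0,0,0,0]]

```text
t: 16.9
position: [0.4696, 0.0988, 0.2578]
orientation: [-3.141, 0.0, 1.352]
ft_force: [-3.6, 0.2, -7.3]
grip_width: 0.0237
finger_force: 55.0
```

>>> move_arm:
  series:
    - [[0,0.1,0,0,0,0,0],[0,0.2,0,0,0,0,0],[0,0.3,0,0,0,0,0],[0,0.4,0,0,0,0,0],[0,0.5,0,0,0,0,0],[0,0.6,0,0,0,0,0],[0,0.7,0,0,0,0,0],[0,0.8,0,0,0,0,0],[0,0.8,0,0,0,0,0],[0,0.8,0,0,0,0,0]]

```text
t: 17.9
position: [0.4776, 0.097, 0.2579]
orientation: [3.142, 0.0, 1.352]
ft_force: [-2.1, 1.5, -8.7]
grip_width: 0.0236
finger_force: 55.0
```

>>> move_arm:
  series:
    - [[0,0.1,0,0,0,0,0],[0,0.2,0,0,0,0,0],[0,0.3,0,0,0,0,0],[0,0.4,0,0,0,0,0],[0,0.5,0,0,0,0,0],[0,0.6,0,0,0,0,0],[0,0.7,0,0,0,0,0],[0,0.8,0,0,0,0,0],[0,0.8,0,0,0,0,0],[0,0.8,0,0,0,0,0]]

```text
t: 18.9
position: [0.4854, 0.0953, 0.2579]
orientation: [3.141, -0.0, 1.352]
ft_force: [-3.5, 0.5, -7.7]
grip_width: 0.0236
finger_force: 55.0
```

>>> move_arm:
  series:
    - [[0,0.1,0,0,0,0,0],[0,0.2,0,0,0,0,0],[0,0.3,0,0,0,0,0],[0,0.4,0,0,0,0,0],[0,0.5,0,0,0,0,0],[0,0.6,0,0,0,0,0],[0,0.7,0,0,0,0,0],[0,0.8,0,0,0,0,0],[0,0.8,0,0,0,0,0],[0,0.8,0,0,0,0,0]]

```text
t: 19.9
position: [0.4933, 0.0935, 0.258]
orientation: [3.141, -0.0, 1.352]
ft_force: [-1.1, -0.8, -9.4]
grip_width: 0.024
finger_force: 55.0
```

>>> move_arm:
  series:
    - [[0,0.05,0,0,0,0,0],[0,0.1,0,0,0,0,0],[0,0.15,0,0,0,0,0],[0,0.2,0,0,0,0,0],[0,0.25,0,0,0,0,0],[0,0.3,0,0,0,0,0],[0,0.35,0,0,0,0,0],[0,0.4,0,0,0,0,0],[0,0.4,0,0,0,0,0],[0,0.4,0,0,0,0,0]]

```text
t: 20.9
position: [0.4969, 0.0927, 0.2579]
orientation: [-3.141, 0.0, 1.352]
ft_force: [-1.0, 1.0, -8.0]
grip_width: 0.0235
finger_force: 55.0
```

>>> move_arm:
  series:
    - [[0,0.05,0,0,0,0,0],[0,0.1,0,0,0,0,0],[0,0.15,0,0,0,0,0],[0,0.2,0,0,0,0,0],[0,0.25,0,0,0,0,0],[0,0.3,0,0,0,0,0],[0,0.35,0,0,0,0,0],[0,0.4,0,0,0,0,0],[0,0.4,0,0,0,0,0],[0,0.4,0,0,0,0,0]]

```text
t: 21.9
position: [0.5004, 0.0919, 0.2578]
orientation: [-3.14, 0.0, 1.352]
ft_force: [-7.0, 1.0, -5.5]
grip_width: 0.0234
finger_force: 55.0
```

>>> move_arm:
  series:
    - [[0,0.02,0,0,0,0,0],[0,0.04,0,0,0,0,0],[0,0.06,0,0,0,0,0],[0,0.08,0,0,0,0,0],[0,0.1,0,0,0,0,0],[0,0.12,0,0,0,0,0],[0,0.15,0,0,0,0,0],[0,0.15,0,0,0,0,0],[0,0.15,0,0,0,0,0],[0,0.15,0,0,0,0,0]]

```text
t: 22.9
position: [0.5016, 0.0916, 0.2578]
orientation: [-3.14, 0.0, 1.352]
ft_force: [-8.3, 1.0, -3.7]
grip_width: 0.0235
finger_force: 55.0
```

>>> move_arm:
  series:
    - [[0,0.03,0,0,0,0,0],[0,0.06,0,0,0,0,0],[0,0.09,0,0,0,0,0],[0,0.12,0,0,0,0,0],[0,0.15,0,0,0,0,0],[0,0.18,0,0,0,0,0],[0,0.2,0,0,0,0,0],[0,0.2,0,0,0,0,0],[0,0.2,0,0,0,0,0],[0,0.2,0,0,0,0,0]]

```text
t: 23.9
position: [0.5032, 0.0912, 0.2577]
orientation: [-3.139, 0.0, 1.352]
ft_force: [-11.0, 1.2, -2.8]
grip_width: 0.0236
finger_force: 55.0
```

>>> move_arm:
  series:
    - [[0,0.03,0,0,0,0,0],[0,0.06,0,0,0,0,0],[0,0.09,0,0,0,0,0],[0,0.12,0,0,0,0,0],[0,0.15,0,0,0,0,0],[0,0.15,0,0,0,0,0],[0,0.15,0,0,0,0,0],[0,0.15,0,0,0,0,0],[0,0.15,0,0,0,0,0],[0,0.15,0,0,0,0,0]]

```text
t: 24.9
position: [0.5043, 0.0909, 0.2578]
orientation: [-3.139, 0.0, 1.352]
ft_force: [-11.9, 1.5, -1.3]
grip_width: 0.0238
finger_force: 55.0
```

Run:
```python
from fit import *
np.set_printoptions(precision=4,suppress=True,linewidth=250)
s=read_state();print({k:s[k] for k in('t','position','ft_force','wrist_torque','orientation')})
W=camera_params('wrist');np.save('w8.npy',W);w=save('wrist','w8');g=w.astype(float).mean(2)
for v in range(0,216,12): print(v,g[v,240:340:4].astype(int))
```

```text
{'t': 24.9, 'position': array([0.5043, 0.0909, 0.2578]), 'ft_force': array([-11.9103,   1.4941,  -1.3475]), 'wrist_torque': array([0.3858, 2.6967, 0.0263]), 'orientation': array([-3.1387,  0.0003,  1.3522])}
0 [181 196 215 220 220 200 182 159 128 226 227 227 225 226 226 227 226 227 227 228 228 228 229 227 227]
12 [178 198 212 227 222 201 181 162 122 226 225 225 225 226 225 225 227 228 228 228 228 228 227 228 226]
24 [176 195 213 226 220 203 185 161 126 226 224 225 224 226 225 226 227 228 227 227 227 227 228 228 228]
36 [174 194 210 223 222 204 184 162 125 223 224 227 226 225 226 226 228 226 227 229 227 228 228 227 228]
48 [171 191 209 225 226 204 185 164 121 227 225 227 227 229 225 226 227 228 225 226 227 227 227 227 228]
60 [168 189 207 226 226 206 188 165 119 227 226 227 227 226 227 227 226 226 227 224 226 226 228 228 226]
72 [162 191 208 224 227 209 189 162 122 227 226 228 227 229 228 228 228 228 227 228 226 226 227 228 227]
84 [159 186 206 223 226 209 189 168 123 228 226 228 227 226 227 226 227 228 227 228 228 227 225 227 227]
96 [152 185 203 223 227 211 188 169 111  59  59  59  
[... 305 characters left out ...]
 57  59  62  61  59  57  59  54  52  60  55  56  57  59  58  60]
144 [117 170 196 220 228 214 190 172 121  82  78  77  73  63  60  57  58  61  60  62  59  54  51  53  56]
156 [109 173 197 219 228 214 194 174 121 100  95  95  91  83  77  68  50  48  51  50  52  51  50  53  55]
168 [102 158 193 218 221 212 195 172 124  91  84  87  84  84  83  76  67  70  51  52  52  56  55  55  58]
180 [ 94 155 178 200 210 195 177 160 115  90  92  89  87  83  81  82  76  62  58  59  58  56  51  54  55]
192 [ 75 146 143 131 201 179 132 142  90  51  49  50  52  50  34  36  66  46  35  58  57  61  57  59  61]
204 [ 23  86  93 103 111 101  89  82  67  58  47  40  47  30  38  55  34  31  40  56  60  60  60  59  56]
```

>>> move_arm:
  series:
    - [[0,0,-0.03,0,0,0,0],[0,0.02,-0.06,0,0,0,0],[0,0.04,-0.06,0,0,0,0],[0,0.06,-0.06,0,0,0,0],[0,0.08,-0.06,0,0,0,0],[0,0.1,-0.06,0,0,0,0],[0,0.1,-0.06,0,0,0,0],[0,0.1,-0.06,0,0,0,0],[0,0.1,-0.06,0,0,0,0],[0,0.1,-0.06,0,0,0,0]]

```text
t: 25.95
position: [0.5048, 0.0908, 0.2578]
orientation: [-3.137, 0.001, 1.352]
ft_force: [-12.0, 3.1, -5.8]
grip_width: 0.0239
finger_force: 55.0
```

```bash
cat > chk.py <<'E'
from fit import *
np.set_printoptions(precision=4,suppress=True,linewidth=250)
s=read_state();W=camera_params('wrist');w=snapshot('wrist');g=w.astype(float).mean(2)
print({k:s[k] for k in('t','position','ft_force','wrist_torque','orientation')})
R=edge(g,range(2,180,2),lambda v:273+0*v,9,1)
L=edge(g,list(range(2,88,2)),lambda v:231+.02*v,14,-1)
print(L,R)
solve('wrist',L[0],R[0],W,0,180,z=.25,y=s['position'][1])
n=np.array([.9759,-.2182])
E
python3 chk.py
```

```text
{'t': 25.95, 'position': array([0.5048, 0.0908, 0.2578]), 'ft_force': array([-12.0049,   3.0679,  -5.8322]), 'wrist_torque': array([0.5926, 2.7715, 0.0782]), 'orientation': array([-3.1374,  0.0005,  1.3522])}
(array([  0.0381, 232.5528]), np.int64(43), 43) (array([  0.0416, 271.6687]), np.int64(35), 89)
D 0.18155079349295844 z est 0.2760772944043879 dir [-0.1684 -0.9447  0.2815] axis [0.5068 0.0908] yaw -0.17840682291046833
```

>>> move_arm:
  series:
    - [[0,0.03,0,0,0,0,0],[0,0.06,0,0,0,0,0],[0,0.09,0,0,0,0,0],[0,0.12,0,0,0,0,0],[0,0.15,0,0,0,0,0],[0,0.18,0,0,0,0,0],[0,0.2,0,0,0,0,0],[0,0.2,0,0,0,0,0],[0,0.2,0,0,0,0,0],[0,0.2,0,0,0,0,0]]

```text
t: 27.0
position: [0.5064, 0.0904, 0.2578]
orientation: [-3.137, 0.001, 1.352]
ft_force: [-14.5, 2.2, -5.1]
grip_width: 0.0236
finger_force: 55.0
```

```bash
sed -i 's/^R=.*/R=edge(g,range(2,88,2),lambda v:272+.01*v,5,1)/' chk.py; python3 chk.py
```

```text
{'t': 27.0, 'position': array([0.5064, 0.0904, 0.2578]), 'ft_force': array([-14.5039,   2.2293,  -5.1004]), 'wrist_torque': array([0.617 , 3.2875, 0.101 ]), 'orientation': array([-3.1368,  0.0006,  1.3522])}
(array([  0.0426, 230.9083]), np.int64(43), 43) (array([  0.0126, 270.8329]), np.int64(43), 43)
D 0.20474310052555794 z est 0.25285344655746034 dir [-0.1919 -0.9813  0.012 ] axis [0.5054 0.0904] yaw -0.1933067154265919
```

>>> move_arm:
  series:
    - [[0,0.03,0,0,0,0,0],[0,0.06,0,0,0,0,0],[0,0.09,0,0,0,0,0],[0,0.12,0,0,0,0,0],[0,0.15,0,0,0,0,0],[0,0.15,0,0,0,0,0],[0,0.15,0,0,0,0,0],[0,0.15,0,0,0,0,0],[0,0.15,0,0,0,0,0],[0,0.15,0,0,0,0,0]]

```text
t: 28.05
position: [0.5076, 0.0902, 0.2578]
orientation: [-3.136, 0.001, 1.352]
ft_force: [-16.0, 3.7, -4.0]
grip_width: 0.0239
finger_force: 55.0
```

```bash
python3 chk.py
```

```text
{'t': 28.05, 'position': array([0.5076, 0.0902, 0.2578]), 'ft_force': array([-16.0321,   3.7344,  -4.0137]), 'wrist_torque': array([0.8119, 3.6602, 0.055 ]), 'orientation': array([-3.1362,  0.0006,  1.3523])}
(array([  0.0461, 229.6458]), np.int64(43), 43) (array([  0.0156, 269.608 ]), np.int64(43), 43)
D 0.20482230796199333 z est 0.25274656526778877 dir [-0.1894 -0.9819  0.0086] axis [0.5061 0.0902] yaw -0.19073224084715465
```

16.4 N reached along the push, which should have latched it. Backing off now, then the pull test.

>>> move_arm:
  series:
    - [[0,-0.1,0,0,0,0,0],[0,-0.3,0,0,0,0,0],[0,-0.5,0,0,0,0,0],[0,-0.7,0,0,0,0,0],[0,-0.9,0,0,0,0,0],[0,-1.1,0,0,0,0,0],[0,-1.2,0,0,0,0,0],[0,-1.2,0,0,0,0,0],[0,-1.2,0,0,0,0,0],[0,-1.2,0,0,0,0,0]]

```text
t: 29.1
position: [0.4986, 0.0924, 0.2585]
orientation: [-3.142, 0.0, 1.352]
ft_force: [-4.6, 0.3, -9.1]
grip_width: 0.0234
finger_force: 55.0
```

```bash
sed -i 's/231+.02\*v,14/233+.05*v,20/;s/272+.01\*v,5/275+.0*v,12/' chk.py; python3 chk.py
```

```text
{'t': 29.1, 'position': array([0.4986, 0.0924, 0.2585]), 'ft_force': array([-4.6035,  0.329 , -9.1028]), 'wrist_torque': array([ 0.0606,  0.87  , -0.0288]), 'orientation': array([-3.1415,  0.    ,  1.352 ])}
(array([  0.0206, 239.2037]), np.int64(43), 43) (array([ -0.0105, 279.06  ]), np.int64(43), 43)
D 0.2058021059928995 z est 0.25250539061703564 dir [-0.2103 -0.9776  0.0005] axis [0.5002 0.0924] yaw -0.21192032954203543
```

>>> move_arm:
  series:
    - [[0,-0.1,0,0,0,0,0],[0,-0.2,0,0,0,0,0],[0,-0.3,0,0,0,0,0],[0,-0.4,0,0,0,0,0],[0,-0.5,0,0,0,0,0],[0,-0.6,0,0,0,0,0],[0,-0.7,0,0,0,0,0],[0,-0.8,0,0,0,0,0],[0,-0.8,0,0,0,0,0],[0,-0.8,0,0,0,0,0]]

```text
t: 30.15
position: [0.4915, 0.094, 0.2588]
orientation: [3.14, -0.0, 1.352]
ft_force: [5.9, -1.7, -6.2]
grip_width: 0.0236
finger_force: 55.0
```

```bash
sed -i 's/233+.05\*v,20/243+.02*v,20/;s/275+.0\*v,12/283-.02*v,14/' chk.py; python3 chk.py
```

```text
{'t': 30.15, 'position': array([0.4915, 0.094 , 0.2588]), 'ft_force': array([ 5.8776, -1.6685, -6.192 ]), 'wrist_torque': array([-0.3982, -1.3681,  0.003 ]), 'orientation': array([ 3.1397, -0.0002,  1.3519])}
(array([  0.0001, 246.3461]), np.int64(43), 43) (array([ -0.0312, 286.1867]), np.int64(43), 43)
D 0.2061024691235447 z est 0.2526078624778324 dir [-0.227  -0.9739 -0.0013] axis [0.4954 0.094 ] yaw -0.2290384275491667
```

The latch takes +6 N with the tube about 4 mm in front of the seat, the latched position. I'll pull slightly more to be sure, then return to neutral.

>>> move_arm:
  series:
    - [[0,-0.1,0,0,0,0,0],[0,-0.2,0,0,0,0,0],[0,-0.3,0,0,0,0,0],[0,-0.3,0,0,0,0,0],[0,-0.3,0,0,0,0,0],[0,-0.3,0,0,0,0,0],[0,-0.3,0,0,0,0,0],[0,-0.3,0,0,0,0,0],[0,-0.3,0,0,0,0,0],[0,-0.3,0,0,0,0,0]]

```text
t: 31.2
position: [0.4893, 0.0945, 0.2589]
orientation: [3.138, -0.0, 1.352]
ft_force: [9.2, -2.4, -8.8]
grip_width: 0.0234
finger_force: 55.0
```

```bash
python3 chk.py
```

```text
{'t': 31.2, 'position': array([0.4893, 0.0945, 0.2589]), 'ft_force': array([ 9.2215, -2.4425, -8.7875]), 'wrist_torque': array([-0.678 , -2.2028, -0.0301]), 'orientation': array([ 3.1384, -0.0002,  1.3518])}
(array([ -0.0114, 248.5144]), np.int64(43), 43) (array([ -0.0386, 288.0853]), np.int64(43), 43)
D 0.2049191185613595 z est 0.2538723128968374 dir [-0.2366 -0.971   0.0347] axis [0.4932 0.0945] yaw -0.23800288434857528
```

The latch holds 9.5 N. Now back to neutral, and let the weight down onto the tube.

>>> move_arm:
  series:
    - [[0,0.2,0,0,0,0,0],[0,0.4,0,0,0,0,0],[0,0.6,0,0,0,0,0],[0,0.8,0,0,0,0,0],[0,0.8,0,0,0,0,0],[0,0.8,0.05,0,0,0,0],[0,0.8,0.1,0,0,0,0],[0,0.8,0.1,0,0,0,0],[0,0.8,0.1,0,0,0,0],[0,0.8,0.1,0,0,0,0]]

```text
t: 32.25
position: [0.4955, 0.0931, 0.2575]
orientation: [-3.142, -0.0, 1.352]
ft_force: [0.9, -0.3, -5.8]
grip_width: 0.0236
finger_force: 55.0
```

>>> move_arm:
  series:
    - [[0,0.05,0.03,0,0,0,0],[0,0.05,0.06,0,0,0,0],[0,0.05,0.1,0,0,0,0],[0,0.05,0.1,0,0,0,0],[0,0.05,0.1,0,0,0,0],[0,0.05,0.1,0,0,0,0],[0,0.05,0.1,0,0,0,0],[0,0.05,0.1,0,0,0,0],[0,0.05,0.1,0,0,0,0],[0,0.05,0.1,0,0,0,0]]

```text
t: 33.25
position: [0.4962, 0.0929, 0.2567]
orientation: [3.141, -0.0, 1.352]
ft_force: [-1.6, -0.7, 3.9]
grip_width: 0.0234
finger_force: 55.0
```

>>> move_arm:
  series:
    - [[0,-0.02,-0.02,0,0,0,0],[0,-0.05,-0.04,0,0,0,0],[0,-0.05,-0.04,0,0,0,0],[0,-0.05,-0.04,0,0,0,0],[0,-0.05,-0.04,0,0,0,0],[0,-0.05,-0.04,0,0,0,0],[0,-0.05,-0.04,0,0,0,0],[0,-0.05,-0.04,0,0,0,0],[0,-0.05,-0.04,0,0,0,0],[0,-0.05,-0.04,0,0,0,0]]
  force: 10

```text
t: 34.25
position: [0.4955, 0.093, 0.2568]
orientation: [-3.141, 0.0, 1.352]
ft_force: [-0.4, 0.9, -4.2]
grip_width: 0.0239
finger_force: 10.0
```

>>> move_arm:
  series:
    - [[0,0,0,0,0,0,0],[0,0,0,0,0,0,0],[0,0,0,0,0,0,0],[0,0,0,0,0,0,27],[0,0,0,0,0,0,28],[0,0,0,0,0,0,29],[0,0,0,0,0,0,30],[0,0,0,0,0,0,32],[0,0,0,0,0,0,34],[0,0,0,0,0,0,36]]
  force: 3

```text
t: 35.25
position: [0.4956, 0.093, 0.2569]
orientation: [3.142, -0.0, 1.352]
ft_force: [-1.5, -0.8, -0.6]
grip_width: 0.0327
finger_force: 0.0
```

>>> move_arm:
  series:
    - [[0,0,0,0,0,0,50],[0,0,0,0,0,0,70],[0,0,0,0,0,0,90],[0,0,0,0,0,0,100],[0,0,0,0,0,0,100],[0,0,0,0,0,0,100],[0,0,-0.5,0,0,0,100],[0,0,-1.5,0,0,0,100],[0,0,-3,0,0,0,100],[0,0,-5,0,0,0,100]]

```text
t: 36.25
position: [0.4953, 0.093, 0.3078]
orientation: [-3.141, 0.0, 1.352]
ft_force: [0.3, -0.0, -0.3]
grip_width: 0.0912
finger_force: 0.0
```

>>> move_arm:
  series:
    - [[0,0,-2,0,0,0,100],[0,0,-5,0,0,0,100],[0,0,-8,0,0,0,100],[0,-1,-11,0,0,0,100],[0,-3,-13,0,0,0,100],[0,-6,-13,0,0,0,100],[0,-9,-13,0,0,0,100],[0,-11,-13,0,0,0,100],[0,-12,-13,0,0,0,100],[0,-12,-13,0,0,0,100]]

```text
t: 37.25
position: [0.3778, 0.1193, 0.4378]
orientation: [3.14, -0.001, 1.353]
ft_force: [0.1, 0.1, -0.2]
grip_width: 0.0912
finger_force: 0.0
```

>>> move_arm:
  series:
    - [[0,0,0,0,0,0,100],[0,0,0,0,0,0,100],[0,0,0,0,0,0,100],[0,0,0,0,0,0,100],[0,0,0,0,0,0,100],[0,0,0,0,0,0,100],[0,0,0,0,0,0,100],[0,0,0,0,0,0,100],[0,0,0,0,0,0,100],[0,0,0,0,0,0,100]]

```text
t: 38.25
position: [0.3784, 0.1191, 0.4369]
orientation: [3.142, -0.0, 1.352]
ft_force: [0.1, -0.2, -0.2]
grip_width: 0.0907
finger_force: 0.0
```

Run:
```python
from h import *
s=read_state();print(s['t'],s['position'],s['ft_force'])
a=save('scene','s9');w=save('wrist','w9');t=snapshot('top')
b=snapshot('scene');
for _ in range(4): b=snapshot('scene')
print('motion diff',np.abs(a[140:280,240:360].astype(int)-b[140:280,240:360]).mean(), np.abs(a[0:50,0:100].astype(int)-b[0:50,0:100]).mean())
print([(np.round(d['box']).tolist(),round(d['confidence'],2)) for d in find_in('lamp','scene')])
A=cv2.resize(a[140:290,220:370],(400,400),interpolation=cv2.INTER_CUBIC);B=cv2.resize(w,(400,300));B=np.vstack([B,np.zeros((100,400,3),np.uint8)])
cv2.imwrite('pics/m9.png',np.hstack([A,B])[:,:,::-1])
```

```text
38.25 [0.3784237  0.11908375 0.43693808] [ 0.05316511 -0.21994606 -0.24039288]
motion diff 1.0346031746031745 1.1986
[([249.0, 164.0, 50.0, 89.0], 0.85), ([192.0, 127.0, 36.0, 50.0], 0.73), ([274.0, 129.0, 27.0, 53.0], 0.73), ([157.0, 170.0, 42.0, 66.0], 0.6)]
```

View pics/m9.png

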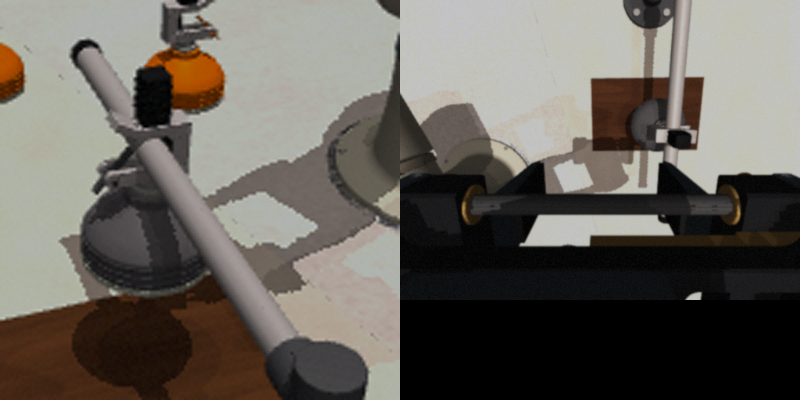

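The picture shows the lamp hanging on the tube at scene crop (150,180), with its shadow on the board. It isn't moving: the frame difference is at noise level. The robot is clear of everything, so I'm handing in.

```bash
python3 -c "from station import *; print(sign_off())"
```

```text
the job is handed in; nothing more can be done
None
```

The grey lamp hangs still on the boom over the middle of the board, latched at about 16 N of push and checked with a pull of about 9.5 N; I released it, moved the robot clear and handed the job in at about 38 s.

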